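# Make the bench supply dead before a wheel change

### The arm

A 7-joint arm with a two-finger parallel gripper is mounted at the origin on a cart in front of the work surface, level with it; the furniture and walls round the work are solid. World frame = base frame: x ahead of the robot, y to its left, z up, the work surface at z = 0. Lengths are in m, angles in rad, forces in N, time in s.
With the tool pointing down it reaches from about 0.4 to 0.875 m from the base axis. Payload 19.3 kg.
Tool frame: the origin (TCP) lies on the centre line of the jaws, within the pads' length; the fingertips stand 8 mm ahead of it and the grasp point (between the pads) lies 11 mm behind it (bot.tip_extent is the distance from the TCP to the fingertips, in m); x points along the fingers, y is the direction in which the jaws open and shut, and the axes are right-handed (so a half turn about x gives the same grasp; the last joint's range is limited). The gripper opens to 85 mm and grips with 20 to 120 N. Pads are 22 mm wide; open, the fingers measure 114 mm over their backs; the gripper's body (76 mm by 85 mm) begins 54 mm behind the grasp point. The pads swing forward as they close: fully open they stand 13 mm farther back than shut.
Start: joints at [-1.337, 0.521, -0.036, 1.599, 0.021, 1.021, -0.113], TCP at [0.187, 0.596, 0.239] pointing down, gripper open.
Joint ranges: [-2.91, 2.91], [-0.3, 2.13], [-1.5, 1.42], [0.17, 2.43], [-1.26, 4.41], [0.16, 1.93], [-2.52, 2.52]. Speed limits (rad/s): [1.89, 1.89, 2.39, 2.39, 3.01, 3.01, 3.01].

### API

Orientations are given as [roll, pitch, yaw] about the fixed x, y, z axes, in that order (R = Rz(yaw) Ry(pitch) Rx(roll)).
In Python, from workcell import sensors, imaging, order, bot gives the robot as it stands.
- The arm moves only by the tool arm_command, never from a script. Its argument "commands" is a list of rows, each an object of numbers: "dx", "dy", "dz": the shift along the tool's x, y, z in cm; "twist": the turn about the tool's x in rad. A call has 1 to 12 rows; each row is the pose to reach, as a shift and turn from the pose measured when the call began, along the tool's axes at that moment; what a row does not reach only later rows make up. A row lasts 1/12 s, in which the tool goes at most 41.7 mm and 7.16 degrees, less where a joint would pass 70% of its speed; a pose out of reach is approached as far as the arm can. A call with a gripper value outside its range is refused whole. "grip" is the closure, from -1 (fully open) to 1 (shut), set as the call begins (left out, the last holds). The fingers move at their own pace and stop on an object; "squeeze" is the grip in N (left out, the last holds). Time passes only in rows, so rows that repeat a pose let the fingers close. It gives the time, the measured TCP pose, the force and the opening at its end, in the units of the state.
- sensors.observe(): the state, without advancing time (a new reading comes with each control period).
- imaging.grab_frame(name): name is "scene" or "side" or "wrist"; returns the picture (480x640x3 uint8, red, green, blue); there is no depth.
- imaging.camera_info(name): a dict with "fx", "fy", "cx", "cy" (pixels), "origin" and "attitude" of the camera in the world. Camera axes: x right, y down, z forward; pixel columns grow to the right and rows downward; lengths in m; the calibration is good to about 2 mm. A picture is of the moment at which its call begins: read the wrist's pose just before it. camera_info takes no time and is no camera call; for the wrist camera it gives the pose at the moment of the call.
- order.job_done(): hands the job in, once; it reports no verdict.
The state is a dict: "clock": time; "qpos": joint angles; "qd": joint speeds; "joint_efforts": joint torques, N m; "position": TCP position; "tool_rot": TCP orientation; "force": force on the tool from outside, world axes, zero at the start; "moment": the same for the moment, N m; "grip_width": finger opening in m.
Only numpy, scipy, OpenCV 4.12 (cv2) and the standard library are available. Lean on these libraries where they do the work, as an engineer would, in place of code of your own. Each camera call takes 0.05 s, during which the arm holds its last target.

### The job

The wheels are to be changed, so cut the bench supply in the right order. First throw the short ball-ended switch lever right over to its other side, and only then throw the longer lever with the T-shaped crossbar, the isolator, right over to its other side; leave both levers lying at rest against their far stops.

Things in the scene. Friction and masses are not known exactly. Their poses are not given: they have to be found in the camera images.
- switch: Load switch, short ball-ended lever. Fixed grey box with pale lid, 110 (x) x 84 (y) x 42 mm high. Origin: centre of underside, on the bench; z up, yaw within 0.25 rad of the robot's. Hinge along y, 58 mm up on the centre line, between two cheeks 46 mm long (x), 45 mm over both, top 82 mm up, with stop pins. Left or right of the grinder.
- switch_lever (a joint): 0 = ON, leaning 26 deg from upright to the box's -x (to the robot); 0.45 upright; 0.9 = OFF, 26 deg to +x, at the far stop. One 10 mm steel rod with a black 28 mm ball centred 80 mm from the hinge (at 0: x -35 mm, 130 mm above the bench). Over-centre: falls to the side of upright it is on; about 1 N moves it. Free to push from the robot side.
- isolator: Isolator, longer T-handled lever. Fixed grey box with pale lid, 110 (x) x 84 (y) x 42 mm high. Origin: centre of underside, on the bench; z up, yaw within 0.25 rad of the robot's. Hinge along y, 58 mm up on the centre line, between two cheeks 46 mm long (x), 45 mm over both, top 82 mm up, with stop pins. Left or right of the grinder.
- isolator_lever (a joint): 0 = ON, leaning 26 deg from upright to the box's -x (to the robot); 0.45 upright; 0.9 = OFF, 26 deg to +x, at the far stop. Two steel rods, 30 mm over both; black crossbar along y, 20 mm thick, 74 mm long, centred 100 mm from the hinge (at 0: x -43 mm, 148 mm above the bench). Over-centre: falls to the side of upright it is on; about 1 N moves it. Free to push from the robot side.

How it is judged:
By the outcome, as a careful person would: the job done as asked, in the order asked, and still so for the second after the job is handed in, with the robot touching nothing.
It also fails if it takes over 62 s, if anything falls off the work surface, if the arm or the gripper's body presses on something with over 40 N, if the wrist force passes 120 N, or if a joint passes its speed limit or range.

## Working session

There is one attempt and no reset: what is moved stays moved. The work goes in short steps, Python scripts to look and compute and a tool call to move; the robot and the scene stay as the last step left them, time stands still between calls to the robot, and variables do not carry over. Pictures are saved under pics/ and viewed, and the job is handed in when it is done.

Besides the shell and the picture viewer there is one more tool, called after ">>>" by a JSON object that holds its "op" and its "data", one argument or row to a line. arm_command: Moves the arm, as the interface text tells. Its arguments: {"type":"object","properties":{"commands":{"type":"array"},"grip":{"type":"number"},"squeeze":{"type":"number"}},"required":["commands"]}

```bash
ls; mkdir -p pics; python3 - <<'E'
from workcell import sensors, imaging, order, bot
import cv2
print(sensors.observe())
for n in ("scene","side","wrist"):
    i=imaging.camera_info(n); print(n,i)
    im=imaging.grab_frame(n); cv2.imwrite(f"pics/{n}0.png",im[:,:,::-1])
E
```

```text
pics
{'clock': 0.0, 'qpos': array([-1.33719409,  0.52204963, -0.03630919,  1.59997272,  0.02119682,
        1.0210794 , -0.11279428]), 'qd': array([-0.00037352,  0.00225316, -0.00134263,  0.00088067,  0.00032778,
        0.00028846, -0.00096152]), 'joint_efforts': array([ 4.62983262e-04, -9.27119994e+01,  1.98022664e+00, -3.69923401e+01,
        1.78774749e-02,  8.32038786e-03, -2.73462354e-05]), 'position': array([0.18691885, 0.59607091, 0.23871636]), 'tool_rot': array([-1.49514625,  1.56967206, -1.79897083]), 'force': array([ 0.14977518, -0.13696132,  0.13721012]), 'moment': array([-0.00713801, -0.03217391,  0.00873634]), 'grip_width': 0.08518244141678925}
scene {'fx': 433.6350921611143, 'fy': 433.6350921611143, 'cx': 318.6918930096129, 'cy': 232.6280598807251, 'origin': array([-0.0570529 , -0.49803368,  0.52658573]), 'attitude': array([-2.13103537, -0.01894979, -0.84859439])}
side {'fx': 552.7728991540067, 'fy': 552.7728991540067, 'cx': 312.83191793961294, 'cy': 243.30178256319525, 'origin': array([-0.69129653,  0.0089099 ,  0.62428825]), 'attitude': array([-1.9998101 ,  0.01999302, -1.60917046])}
wrist {'fx': 355.7744457229633, 'fy': 355.7744457229633, 'cx': 319.3214956067825, 'cy': 235.31580904766867, 'origin': array([0.11132999, 0.6195981 , 0.37251981]), 'attitude': array([2.82800614e+00, 1.95067272e-03, 1.26623865e+00])}
```

View pics/scene0.png

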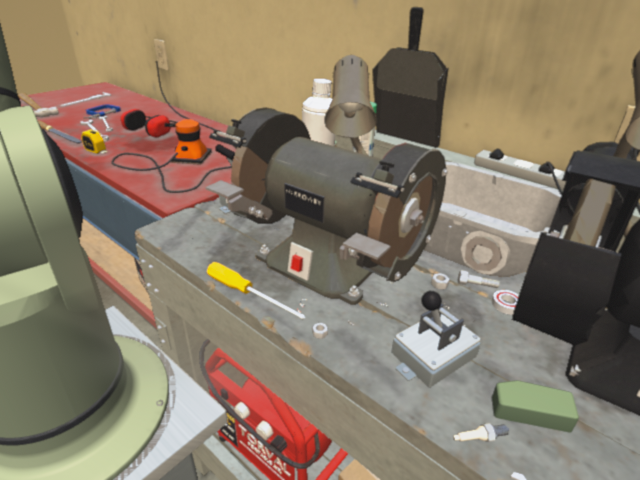

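View pics/side0.png

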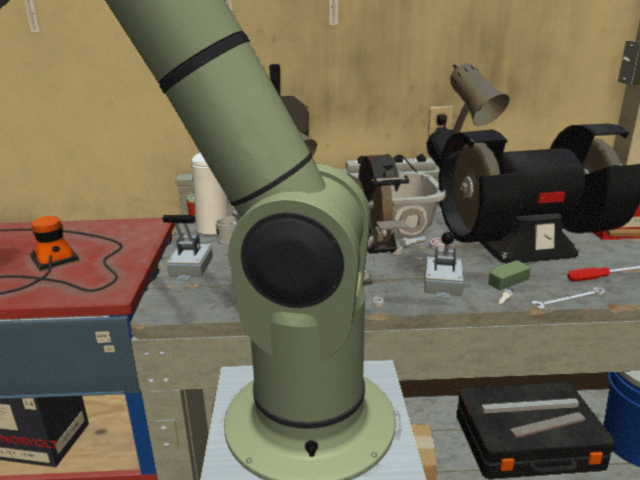

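View pics/wrist0.png

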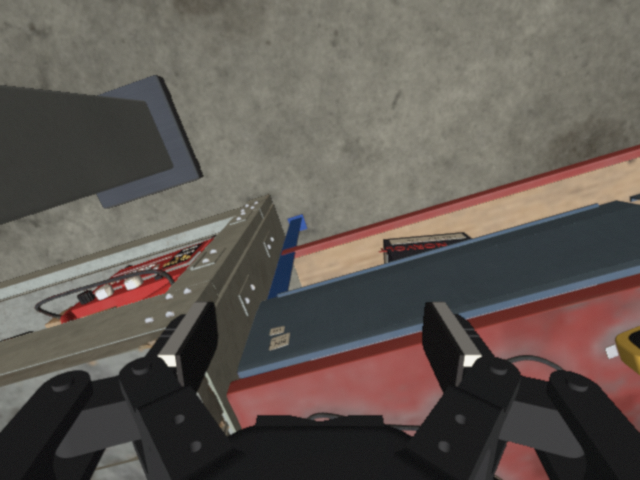

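The short ball lever shows at about scene (431,300) / side (447,240), right of the grinder. The T-bar isolator shows in the side view at about (185,225), on the left. Next I enlarge both.

```bash
cat > h.py <<'E'
import numpy as np, cv2
from scipy.spatial.transform import Rotation as R
from workcell import sensors, imaging, order, bot
def ray(i,u,v):
    d=R.from_euler('xyz',i['attitude']).as_matrix()@np.array([(u-i['cx'])/i['fx'],(v-i['cy'])/i['fy'],1.])
    return np.array(i['origin']),d/np.linalg.norm(d)
def proj(i,P):
    M=R.from_euler('xyz',i['attitude']).as_matrix()
    c=(np.atleast_2d(P)-i['origin'])@M
    return np.c_[i['fx']*c[:,0]/c[:,2]+i['cx'],i['fy']*c[:,1]/c[:,2]+i['cy']]
def plane(i,u,v,z):
    o,d=ray(i,u,v); return o+d*(z-o[2])/d[2]
def tri(rs):
    A=sum(np.eye(3)-np.outer(d,d) for o,d in rs); b=sum((np.eye(3)-np.outer(d,d))@o for o,d in rs)
    p=np.linalg.solve(A,b)
    return p,[np.linalg.norm((np.eye(3)-np.outer(d,d))@(p-o))*1e3 for o,d in rs]
def crop(src,dst,x0,y0,w,h,s):
    im=cv2.imread(src)[y0:y0+h,x0:x0+w]; cv2.imwrite(dst,cv2.resize(im,None,fx=s,fy=s,interpolation=cv2.INTER_CUBIC))
E
python3 - <<'E'
from h import *
a=[cv2.resize(cv2.imread(f)[y:y+h,x:x+w],(400,400),interpolation=cv2.INTER_CUBIC) for f,x,y,w,h in [("pics/scene0.png",385,285,100,100),("pics/side0.png",400,220,80,80)]]
cv2.imwrite("pics/c1.png",np.hstack(a))
crop("pics/side0.png","pics/c2.png",150,200,80,80,6)
E
```

```text
(no output)
```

View pics/c1.png

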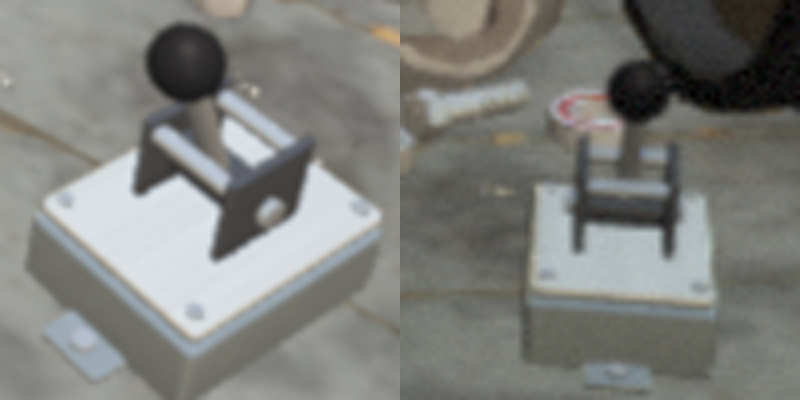

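View pics/c2.png

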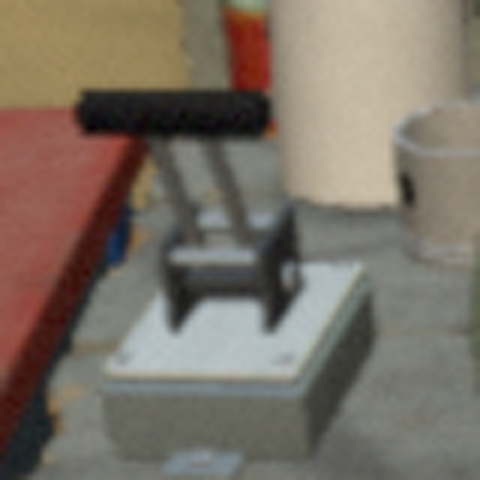

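```bash
python3 - <<'E'
from h import *
np.set_printoptions(precision=4,suppress=True)
sc=imaging.camera_info("scene"); sd=imaging.camera_info("side")
print("ball",tri([ray(sc,431.7,300.5),ray(sd,447.8,238.4)]))
for uv in [(396.2,334.3),(480.5,339.5),(432.5,369.5)]: print("lid sc",plane(sc,*uv,.042))
for uv in [(426.5,278.5),(463,280.5),(462,259)]: print("lid sd",plane(sd,*uv,.042))
print("iso lid"); 
for uv in [(167.2,263),(199.2,263.7),(211.3,244.2)]: print(plane(sd,*uv,.042))
for uv in [(163.5,218.7),(195,218.8)]: print("bar",plane(sd,*uv,.148))
print(R.from_euler('xyz',sensors.observe()['tool_rot']).as_matrix())
E
```

```text
ball (array([ 0.3981, -0.3171,  0.1275]), [np.float64(0.9937605754200137), np.float64(0.9937605754199175)])
lid sc [ 0.3895 -0.2758  0.042 ]
lid sc [ 0.4674 -0.3771  0.042 ]
lid sc [ 0.3662 -0.351   0.042 ]
lid sd [ 0.3745 -0.2711  0.042 ]
lid sd [ 0.3594 -0.3479  0.042 ]
lid sd [ 0.4637 -0.3756  0.042 ]
iso lid
[0.4973 0.3215 0.042 ]
[0.4876 0.2443 0.042 ]
[0.5971 0.2299 0.042 ]
bar [0.5159 0.3202 0.148 ]
bar [0.5088 0.246  0.148 ]
[[-0.0002  0.2991  0.9542]
 [-0.0008  0.9542 -0.2991]
 [-1.     -0.0008  0.0001]]
```

```bash
python3 - <<'E'
from h import *
np.set_printoptions(precision=3,suppress=True)
sc=imaging.camera_info("scene"); sd=imaging.camera_info("side")
for n,uv,zs in [("footL",(265,252),(0,)),("footR",(352,297),(0,)),("restR",(350,250),(.1,.15)),("restRfar",(388,248),(.1,.15)),("wheelRtop",(415,148),(.2,.25,.3)),("wheelLtop",(270,112),(.2,.25,.3)),("restL",(212,190),(.1,.15)),("benchcornerL",(138,240),(0,)),("lamp",(350,60),(.3,.4))]:
    for z in zs: print(n,z,plane(sc,*uv,z))
for n,uv,zs in [("side rest",(362,185),(.1,.15)),("side wheeltop",(375,155),(.2,.3))]:
    for z in zs: print(n,z,plane(sd,*uv,z))
b=np.array([.187,.596,.239])
M=R.from_euler('xyz',sensors.observe()['tool_rot']).as_matrix()
for w in [(.187,.596,.40),(.26,.40,.40),(.34,.2,.40),(.40,0,.40),(.36,-.2,.40),(.33,-.3,.30)]:
    print(w,(M.T@(np.array(w)-b))*100)
E
```

```text
footL 0 [0.443 0.082 0.   ]
footR 0 [ 0.453 -0.144  0.   ]
restR 0.1 [ 0.453 -0.132  0.1  ]
restR 0.15 [ 0.393 -0.175  0.15 ]
restRfar 0.1 [ 0.504 -0.177  0.1  ]
restRfar 0.15 [ 0.438 -0.215  0.15 ]
wheelRtop 0.2 [ 0.724 -0.086  0.2  ]
wheelRtop 0.25 [ 0.604 -0.149  0.25 ]
wheelRtop 0.3 [ 0.485 -0.212  0.3  ]
wheelLtop 0.2 [0.684 0.311 0.2  ]
wheelLtop 0.25 [0.571 0.187 0.25 ]
wheelLtop 0.3 [0.457 0.063 0.3  ]
restL 0.1 [0.431 0.23  0.1  ]
restL 0.15 [0.374 0.145 0.15 ]
benchcornerL 0 [0.286 0.319 0.   ]
lamp 0.3 [0.936 0.258 0.3  ]
lamp 0.4 [ 0.498 -0.076  0.4  ]
side rest 0.1 [ 0.856 -0.185  0.1  ]
side rest 0.15 [ 0.708 -0.167  0.15 ]
side wheeltop 0.2 [ 0.818 -0.216  0.2  ]
side wheeltop 0.3 [ 0.463 -0.163  0.3  ]
(0.187, 0.596, 0.4) [-16.1    -0.014   0.001]
(0.26, 0.4, 0.4) [-16.085 -16.533  12.829]
(0.34, 0.2, 0.4) [-16.07  -33.225  26.445]
(0.4, 0, 0.4) [-16.055 -50.514  38.152]
(0.36, -0.2, 0.4) [-16.038 -70.795  40.317]
(0.33, -0.3, 0.3) [ -6.029 -81.226  40.445]
```

>>> {"op": "arm_command", "data": {
  "commands": [
    {"dx":-4},
    {"dx":-8},
    {"dx":-12},
    {"dx":-15},
    {"dx":-16,"dy":-3,"dz":2},
    {"dx":-16,"dy":-6,"dz":4.5},
    {"dx":-16,"dy":-9,"dz":7},
    {"dx":-16,"dy":-12,"dz":9},
    {"dx":-16,"dy":-14.5,"dz":11},
    {"dx":-16,"dy":-16.5,"dz":13},
    {"dx":-16,"dy":-16.5,"dz":13},
    {"dx":-16,"dy":-16.5,"dz":13}
  ],
  "grip": 1
}}

```text
validation failed for argument at $.co...
```

>>> {"op": "arm_command", "data": {
  "commands": [
    {"dx":-4,"dy":0,"dz":0,"twist":0},
    {"dx":-8,"dy":0,"dz":0,"twist":0},
    {"dx":-12,"dy":0,"dz":0,"twist":0},
    {"dx":-15,"dy":0,"dz":0,"twist":0},
    {"dx":-16,"dy":-3,"dz":2,"twist":0},
    {"dx":-16,"dy":-6,"dz":4.5,"twist":0},
    {"dx":-16,"dy":-9,"dz":7,"twist":0},
    {"dx":-16,"dy":-12,"dz":9,"twist":0},
    {"dx":-16,"dy":-14.5,"dz":11,"twist":0},
    {"dx":-16,"dy":-16.5,"dz":13,"twist":0},
    {"dx":-16,"dy":-16.5,"dz":13,"twist":0},
    {"dx":-16,"dy":-16.5,"dz":13,"twist":0}
  ],
  "grip": 1
}}

```text
clock: 1.15
position: [0.2623, 0.3989, 0.3994]
tool_rot: [-0.423, 1.571, -0.729]
force: [-1.4, 0.2, -0.6]
grip_width: 0.0001
```

>>> {"op": "arm_command", "data": {
  "commands": [
    {"dx":0,"dy":-2.5,"dz":2.5,"twist":0},
    {"dx":0,"dy":-5,"dz":5,"twist":0},
    {"dx":0,"dy":-7.5,"dz":7.5,"twist":0},
    {"dx":0,"dy":-10,"dz":10,"twist":0},
    {"dx":0,"dy":-12,"dz":12,"twist":0},
    {"dx":0,"dy":-12,"dz":12,"twist":0},
    {"dx":0,"dy":-12,"dz":12,"twist":0}
  ]
}}

```text
clock: 1.73
position: [0.3409, 0.2482, 0.3995]
tool_rot: [0.489, 1.571, 0.182]
force: [-0.3, 0.1, 0.5]
grip_width: -0.0003
```

```bash
python3 - <<'E'
from h import *
s=sensors.observe(); print(s['position'],s['qpos'],s['clock'])
print(imaging.camera_info("wrist"))
cv2.imwrite("pics/w1.png",imaging.grab_frame("wrist")[:,:,::-1])
E
```

```text
[0.34090942 0.24820038 0.39953924] [-0.94210024  0.02700092  0.17736048  1.85987632 -0.0048557   1.25491816
  0.50009297] 1.7333
{'fx': 355.7744457229633, 'fy': 355.7744457229633, 'cx': 319.3214956067825, 'cy': 235.31580904766867, 'origin': array([0.26533779, 0.27183316, 0.53323738]), 'attitude': array([2.82783835e+00, 8.56501879e-04, 1.26268068e+00])}
```

View pics/w1.png

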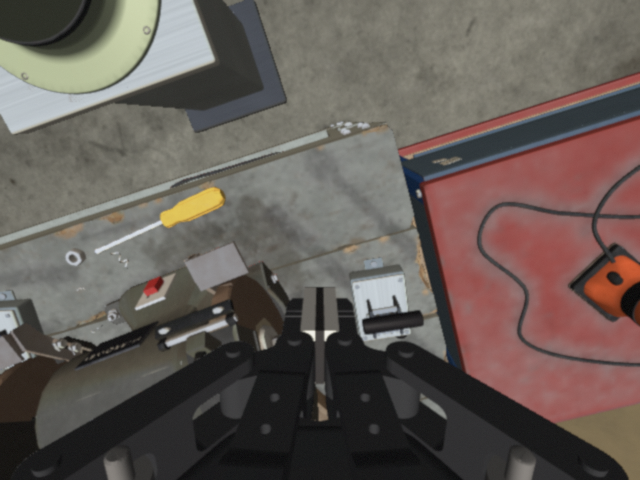

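Wrist view: isolator box lid at about (350–410, 265–337), with the crossbar running from (362,326) to (423,319). The left grinder wheel lies to its right side. I enlarge it and triangulate against the side view.

```bash
python3 - <<'E'
from h import *
crop("pics/w1.png","pics/c3.png",330,245,110,110,5.4)
E
```

```text
(no output)
```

View pics/c3.png

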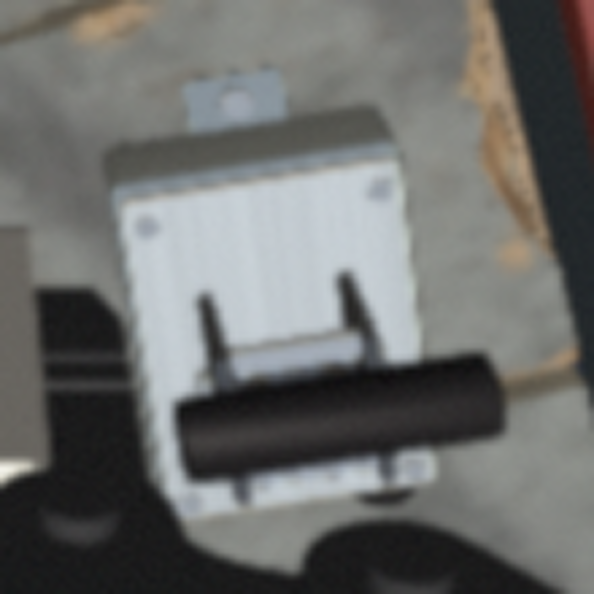

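```bash
python3 - <<'E'
from h import *
np.set_printoptions(precision=4,suppress=True)
w={'fx': 355.7744457229633, 'fy': 355.7744457229633, 'cx': 319.3214956067825, 'cy': 235.31580904766867, 'origin': np.array([0.26533779, 0.27183316, 0.53323738]), 'attitude': np.array([2.82783835e+00, 8.56501879e-04, 1.26268068e+00])}
sd=imaging.camera_info("side")
print(tri([ray(w,363.3,326.5),ray(sd,195,218.8)]))
print(tri([ray(w,423,317.6),ray(sd,163.5,218.7)]))
for uv in [(363.3,326.5),(423,317.6)]: print("bar",plane(w,*uv,.148))
L=np.array([plane(w,*uv,.042) for uv in [(351.9,282),(404.1,273.7),(360.6,341.3),(410.9,334.3)]]);print(L,L.mean(0))
print("rest", [plane(w,215,268,z) for z in(.1,.13)], "rest near isol edge",[plane(w,248,268,z) for z in(.1,.13)])
E
```

```text
(array([0.517 , 0.2485, 0.1444]), [np.float64(0.8685371934729184), np.float64(0.8685371934729667)])
(array([0.5276, 0.3234, 0.1433]), [np.float64(0.17445116653359632), np.float64(0.17445116653349452)])
bar [0.5143 0.2496 0.148 ]
bar [0.5244 0.3229 0.148 ]
[[0.503  0.2476 0.042 ]
 [0.5136 0.3262 0.042 ]
 [0.6078 0.232  0.042 ]
 [0.6196 0.312  0.042 ]] [0.561  0.2794 0.042 ]
rest [array([0.4007, 0.0839, 0.1   ]), array([0.3913, 0.0969, 0.13  ])] rest near isol edge [array([0.4139, 0.1254, 0.1   ]), array([0.4036, 0.1355, 0.13  ])]
```

>>> {"op": "arm_command", "data": {
  "commands": [
    {"dx":0,"dy":-2.8,"dz":1.7,"twist":0},
    {"dx":0,"dy":-5.6,"dz":3.4,"twist":0},
    {"dx":0,"dy":-8.4,"dz":5.1,"twist":0},
    {"dx":0,"dy":-11.2,"dz":6.8,"twist":0},
    {"dx":0,"dy":-14,"dz":8.5,"twist":0},
    {"dx":0,"dy":-16.8,"dz":10.2,"twist":0},
    {"dx":0,"dy":-19.6,"dz":11.9,"twist":0},
    {"dx":0,"dy":-22,"dz":13.3,"twist":0},
    {"dx":0,"dy":-25,"dz":14,"twist":0},
    {"dx":0,"dy":-28,"dz":14.5,"twist":0},
    {"dx":0,"dy":-28,"dz":14.5,"twist":0},
    {"dx":0,"dy":-28,"dz":14.5,"twist":0}
  ]
}}

```text
clock: 2.78
position: [0.3948, -0.0613, 0.3995]
tool_rot: [-0.754, 1.571, -1.06]
force: [0.6, 0.1, 0.3]
grip_width: -0.0001
```

```bash
python3 - <<'E'
from h import *
s=sensors.observe(); print(s['position'],s['qpos'],s['force'],s['clock'])
M=R.from_euler('xyz',s['tool_rot']).as_matrix(); print(M.T@(np.array([.34,-.30,.40])-s['position'])*100)
E
```

```text
[ 0.39475411 -0.06125503  0.39947973] [-0.58222868 -0.03967872  0.57457331  1.91696002  0.02288637  1.25790382
  1.24978578] [0.55213626 0.13120043 0.3296171 ] 2.7833
[ -0.04758311 -24.41498788   1.9699153 ]
```

>>> {"op": "arm_command", "data": {
  "commands": [
    {"dx":0,"dy":-3,"dz":0.5,"twist":0},
    {"dx":0,"dy":-6,"dz":1,"twist":0},
    {"dx":0,"dy":-9,"dz":1.4,"twist":0},
    {"dx":0,"dy":-12,"dz":1.6,"twist":0},
    {"dx":0,"dy":-15,"dz":1.8,"twist":0},
    {"dx":0,"dy":-18,"dz":1.9,"twist":0},
    {"dx":0,"dy":-21,"dz":2,"twist":0},
    {"dx":0,"dy":-23,"dz":2,"twist":0},
    {"dx":0,"dy":-24.4,"dz":2,"twist":0},
    {"dx":0,"dy":-24.4,"dz":2,"twist":0},
    {"dx":0,"dy":-24.4,"dz":2,"twist":0}
  ]
}}

```text
clock: 3.7
position: [0.3415, -0.299, 0.3993]
tool_rot: [-2.346, 1.57, -2.651]
force: [0.0, 0.0, -0.3]
grip_width: 0.0
```

```bash
python3 - <<'E'
from h import *
s=sensors.observe(); print(s['position'],s['qpos'],s['force'],s['clock'])
i=imaging.camera_info("wrist"); print(i['origin'],i['attitude'])
cv2.imwrite("pics/w2.png",imaging.grab_frame("wrist")[:,:,::-1])
E
```

```text
[ 0.34145596 -0.29903598  0.39925651] [-0.22343629  0.1148381   0.91273481  1.81789645 -0.09462112  1.25495203
  1.98150447] [ 0.0281625   0.0264894  -0.28991379] 3.7
[ 0.26597398 -0.27552793  0.53302533] [2.82875552e+00 1.63922940e-03 1.26519520e+00]
```

View pics/w2.png

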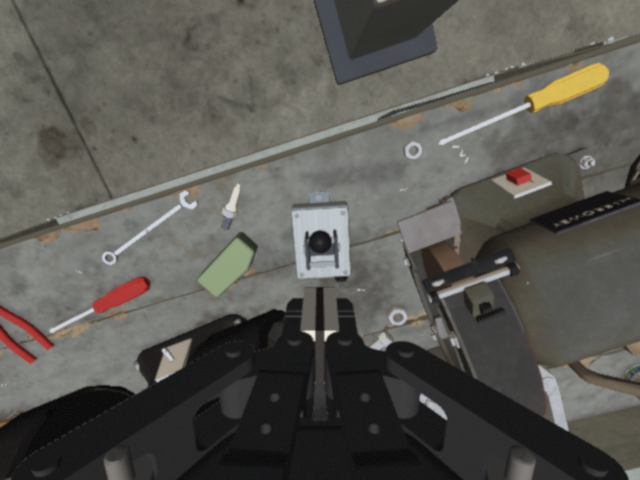

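The ball is at (320,241) in this wrist view, dead ahead of the closed fingers. The grinder's right tool rest is at about (400–460, 200–270), and its edge is close to the box.

```bash
python3 - <<'E'
from h import *
np.set_printoptions(precision=4,suppress=True)
i=imaging.camera_info("wrist"); sc=imaging.camera_info("scene"); sd=imaging.camera_info("side")
print(tri([ray(i,320,241),ray(sc,431.7,300.5),ray(sd,447.8,238.4)]))
print("lid",[plane(i,*uv,.042) for uv in[(291,209),(348,205),(298,278),(350,276)]])
print("rest",tri([ray(i,407,248),ray(sc,348,248)]),[plane(i,*uv,.1) for uv in[(399,221),(408,248)]])
s=sensors.observe();M=R.from_euler('xyz',s['tool_rot']).as_matrix()
for p in [(.345,-.303,.132)]: print(M.T@(np.array(p)-s['position'])*100)
print(M)
E
```

```text
(array([ 0.3982, -0.3169,  0.1274]), [np.float64(0.39560245444395553), np.float64(0.9356291536438437), np.float64(1.0897411987943926)])
lid [array([ 0.368, -0.35 ,  0.042]), array([ 0.3866, -0.2714,  0.042 ]), array([ 0.4724, -0.3745,  0.042 ]), array([ 0.4927, -0.2987,  0.042 ])]
rest (array([ 0.3973, -0.2041,  0.1709]), [np.float64(29.891217902050613), np.float64(29.891217902050446)]) [array([ 0.4116, -0.2161,  0.1   ]), array([ 0.4504, -0.2135,  0.1   ])]
[26.7265 -0.3065  0.4739]
[[-0.0006  0.2993  0.9542]
 [-0.0001  0.9542 -0.2993]
 [-1.     -0.0003 -0.0005]]
```

>>> {"op": "arm_command", "data": {
  "commands": [
    {"dx":3,"dy":0,"dz":0,"twist":0},
    {"dx":6,"dy":0,"dz":0,"twist":0},
    {"dx":9,"dy":0,"dz":0,"twist":0},
    {"dx":12,"dy":0,"dz":0,"twist":0},
    {"dx":15,"dy":0,"dz":0,"twist":0},
    {"dx":18,"dy":0,"dz":0,"twist":0},
    {"dx":21,"dy":0,"dz":0,"twist":0},
    {"dx":23,"dy":0,"dz":0,"twist":0},
    {"dx":25,"dy":0,"dz":0,"twist":0},
    {"dx":26.5,"dy":0,"dz":0,"twist":0},
    {"dx":27.4,"dy":0,"dz":0,"twist":0},
    {"dx":27.4,"dy":0,"dz":0,"twist":0}
  ]
}}

```text
clock: 4.75
position: [0.3417, -0.2972, 0.124]
tool_rot: [2.881, 1.568, 2.579]
force: [-0.1, 0.6, -0.7]
grip_width: 0.0001
```

```bash
python3 - <<'E'
from h import *
s=sensors.observe(); print(s['position'],s['tool_rot'],s['qpos'],s['force'],s['clock'])
cv2.imwrite("pics/s3.png",imaging.grab_frame("scene")[:,:,::-1])
crop("pics/s3.png","pics/c4.png",300,180,240,220,3)
M=R.from_euler('xyz',s['tool_rot']).as_matrix()
print(M.T@(np.array([.398,-.317,.1275])-s['position'])*100)
E
```

```text
[ 0.34168697 -0.297219    0.12399869] [2.88122111 1.56810443 2.57904736] [ 0.11260795  0.5289272   0.62877513  2.16154914 -0.54230587  0.61198251
  2.40091619] [-0.13210528  0.59728804 -0.73282398] 4.75
[-0.36579276 -0.21237338  5.96390268]
```

View pics/c4.png

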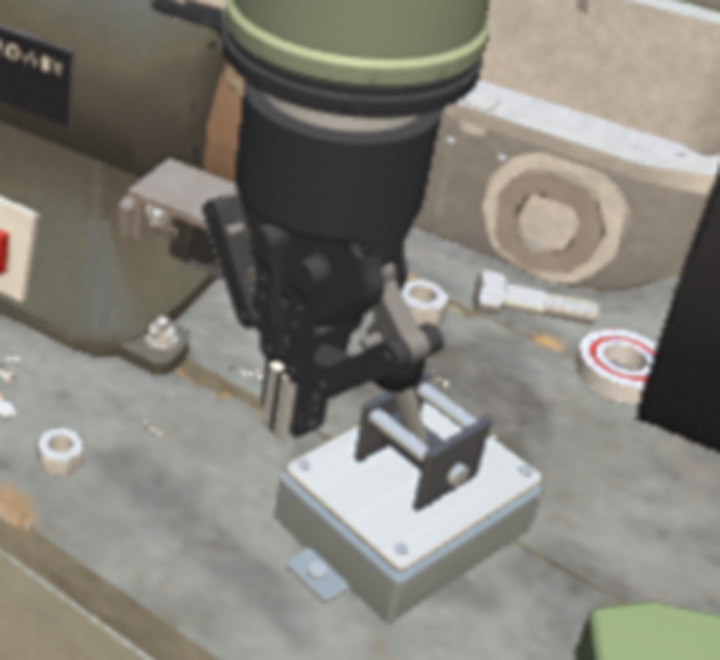

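>>> {"op": "arm_command", "data": {
  "commands": [
    {"dx":0,"dy":-0.1,"dz":0.8,"twist":0},
    {"dx":0,"dy":-0.2,"dz":1.6,"twist":0},
    {"dx":0,"dy":-0.2,"dz":2.4,"twist":0},
    {"dx":0,"dy":-0.2,"dz":3.2,"twist":0},
    {"dx":0,"dy":-0.2,"dz":3.8,"twist":0},
    {"dx":0,"dy":-0.2,"dz":4.2,"twist":0},
    {"dx":0,"dy":-0.2,"dz":4.2,"twist":0}
  ]
}}

```text
clock: 5.38
position: [0.3821, -0.3124, 0.125]
tool_rot: [3.124, 1.57, 2.822]
force: [-0.8, 0.4, -0.7]
grip_width: 0.0
```

```bash
python3 - <<'E'
from h import *
s=sensors.observe(); print(s['position'],s['tool_rot'],s['qpos'],s['force'],s['clock'])
a=imaging.grab_frame("scene")[:,:,::-1];b=imaging.grab_frame("side")[:,:,::-1]
f=lambda im,x,y:cv2.resize(im[y:y+130,x:x+130],(400,400),interpolation=cv2.INTER_CUBIC)
cv2.imwrite("pics/c5.png",np.hstack([f(a,370,240),f(b,390,180)]))
M=R.from_euler('xyz',s['tool_rot']).as_matrix()
print(M.T@(np.array([.398,-.317,.1275])-s['position'])*100)
E
```

```text
[ 0.38213641 -0.31244562  0.12495081] [3.1244492  1.5695679  2.82227976] [ 0.10742795  0.58016693  0.62803737  2.0623839  -0.54637557  0.66763491
  2.36775165] [-0.75380214  0.41201807 -0.66797983] 5.3833
[-0.25694496  0.03729003  1.64970622]
```

View pics/c5.png

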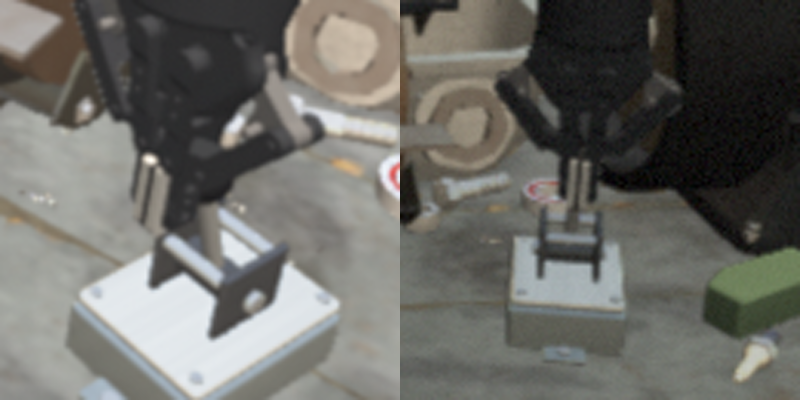

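>>> {"op": "arm_command", "data": {
  "commands": [
    {"dx":0,"dy":0.0,"dz":0.7,"twist":0},
    {"dx":0,"dy":0.1,"dz":1.4,"twist":0},
    {"dx":0,"dy":0.1,"dz":2.1,"twist":0},
    {"dx":0,"dy":0.2,"dz":2.8,"twist":0},
    {"dx":0,"dy":0.2,"dz":3.5,"twist":0},
    {"dx":0,"dy":0.3,"dz":4.1,"twist":0},
    {"dx":0,"dy":0.3,"dz":4.6,"twist":0},
    {"dx":0,"dy":0.3,"dz":5.0,"twist":0},
    {"dx":0,"dy":0.3,"dz":5.0,"twist":0}
  ]
}}

```text
clock: 6.23
position: [0.4304, -0.3244, 0.1247]
tool_rot: [3.115, 1.569, 2.813]
force: [-0.5, 1.1, 0.3]
grip_width: 0.0
```

```bash
python3 - <<'E'
from h import *
s=sensors.observe(); print(s['position'],s['tool_rot'],s['qpos'],s['force'],s['clock'])
a=imaging.grab_frame("scene")[:,:,::-1];b=imaging.grab_frame("side")[:,:,::-1]
f=lambda im,x,y:cv2.resize(im[y:y+130,x:x+130],(400,400),interpolation=cv2.INTER_CUBIC)
cv2.imwrite("pics/c6.png",np.hstack([f(a,370,240),f(b,390,180)]))
E
```

```text
[ 0.43044451 -0.32444043  0.12471152] [3.11519762 1.5691578  2.81280054] [ 0.09755271  0.64068085  0.62589192  1.94724717 -0.55125588  0.73114319
  2.32097331] [-0.46014634  1.09113921  0.31144803] 6.2333
```

View pics/c6.png

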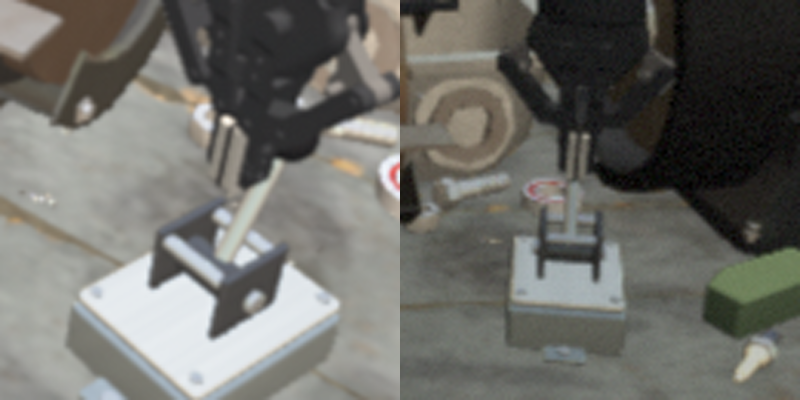

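The lever now leans forward, past upright. I back off, raise the arm and check.

>>> {"op": "arm_command", "data": {
  "commands": [
    {"dx":-1,"dy":0,"dz":-2,"twist":0},
    {"dx":-3,"dy":0,"dz":-4,"twist":0},
    {"dx":-6,"dy":0,"dz":-5,"twist":0},
    {"dx":-9,"dy":0,"dz":-5,"twist":0},
    {"dx":-12,"dy":0,"dz":-5,"twist":0},
    {"dx":-15,"dy":0,"dz":-5,"twist":0},
    {"dx":-18,"dy":0,"dz":-5,"twist":0},
    {"dx":-21,"dy":0,"dz":-5,"twist":0},
    {"dx":-24,"dy":0,"dz":-5,"twist":0},
    {"dx":-27.5,"dy":0,"dz":-6,"twist":0},
    {"dx":-27.5,"dy":0,"dz":-6,"twist":0},
    {"dx":-27.5,"dy":0,"dz":-6,"twist":0}
  ]
}}

```text
clock: 7.33
position: [0.3726, -0.3068, 0.401]
tool_rot: [0.931, 1.569, 0.628]
force: [0.2, 0.5, -0.3]
grip_width: -0.0
```

```bash
python3 - <<'E'
from h import *
s=sensors.observe(); print(s['position'],s['tool_rot'],s['qpos'],s['force'],s['clock'])
i=imaging.camera_info("wrist"); print(i['origin'],i['attitude'])
a=imaging.grab_frame("scene")[:,:,::-1];b=imaging.grab_frame("side")[:,:,::-1];c=imaging.grab_frame("wrist")[:,:,::-1]
f=lambda im,x,y:cv2.resize(im[y:y+120,x:x+100],(260,312),interpolation=cv2.INTER_CUBIC)
cv2.imwrite("pics/c7.png",np.hstack([f(a,385,260),f(b,400,190),f(c,270,180)]))
M=R.from_euler('xyz',s['tool_rot']).as_matrix()
for p in [(.395,-.0613,.4),(.345,.25,.4)]: print(M.T@(np.array(p)-s['position'])*100)
E
```

```text
[ 0.37262664 -0.30683229  0.40099958] [0.93147771 1.5692726  0.6284466 ] [-0.19631744  0.19951726  0.92219436  1.75380094 -0.16769743  1.26992172
  2.034043  ] [ 0.18070701  0.54844975 -0.25295403] 7.3333
[ 0.29683256 -0.28364826  0.5346753 ] [ 2.82713034e+00 -2.63710777e-04  1.26707130e+00]
[ 0.12470982 24.10201067 -5.19174916]
[  0.14643251  52.321528   -19.25358652]
```

View pics/c7.png

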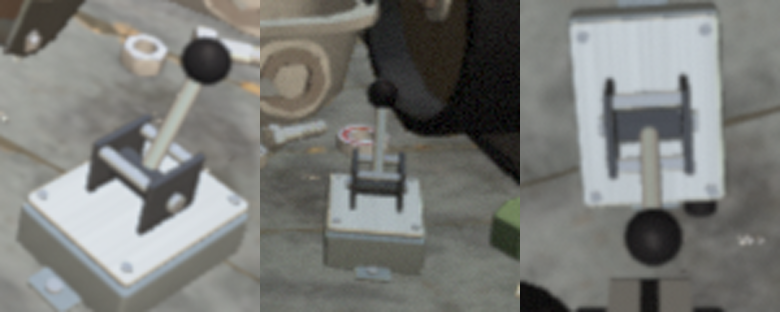

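The ball lever now lies to +x: scene (464.6,283.1), side (446.9,226.2). Back towards the isolator, retracing the path.

>>> {"op": "arm_command", "data": {
  "commands": [
    {"dx":0,"dy":3,"dz":-1,"twist":0},
    {"dx":0,"dy":6,"dz":-2,"twist":0},
    {"dx":0,"dy":9,"dz":-3,"twist":0},
    {"dx":0,"dy":12,"dz":-4,"twist":0},
    {"dx":0,"dy":15,"dz":-4.5,"twist":0},
    {"dx":0,"dy":18,"dz":-5,"twist":0},
    {"dx":0,"dy":21,"dz":-5,"twist":0},
    {"dx":0,"dy":24,"dz":-5,"twist":0},
    {"dx":0,"dy":27,"dz":-6,"twist":0},
    {"dx":0,"dy":30,"dz":-7,"twist":0},
    {"dx":0,"dy":33,"dz":-8.5,"twist":0},
    {"dx":0,"dy":33,"dz":-8.5,"twist":0}
  ]
}}

```text
clock: 8.48
position: [0.3888, 0.0392, 0.3982]
tool_rot: [-3.014, 1.565, 2.973]
force: [0.5, 0.7, -0.7]
grip_width: 0.0002
```

```bash
python3 - <<'E'
from h import *
s=sensors.observe(); print(s['position'],s['tool_rot'],s['qpos'],s['force'],s['clock'])
sc=imaging.camera_info("scene"); sd=imaging.camera_info("side")
print(tri([ray(sc,464.6,283.1),ray(sd,446.9,226.2)]))
M=R.from_euler('xyz',s['tool_rot']).as_matrix()
for p in [(.38,.2,.4),(.456,.295,.4)]: print(M.T@(np.array(p)-s['position'])*100)
E
```

```text
[0.38881631 0.03919827 0.3982428 ] [-3.01361725  1.56520827  2.97265574] [-0.76625535 -0.04997775  0.49836511  1.92984534  0.02259117  1.26079179
  0.99846167] [ 0.49491575  0.7238656  -0.67264718] 8.4833
(array([ 0.46736682, -0.33335655,  0.12663204]), [np.float64(0.8533158393345234), np.float64(0.8533158393344289)])
[-0.15575254 15.11851938 -5.5485338 ]
[-0.18869131 26.42635409 -1.06057332]
```

>>> {"op": "arm_command", "data": {
  "commands": [
    {"dx":0,"dy":3,"dz":-1.2,"twist":0},
    {"dx":0,"dy":6,"dz":-2.4,"twist":0},
    {"dx":0,"dy":9,"dz":-3.5,"twist":0},
    {"dx":0,"dy":12,"dz":-4.6,"twist":0},
    {"dx":0,"dy":15,"dz":-5.5,"twist":0},
    {"dx":0,"dy":18,"dz":-4.6,"twist":0},
    {"dx":0,"dy":21,"dz":-3.4,"twist":0},
    {"dx":0,"dy":24,"dz":-2.1,"twist":0},
    {"dx":0,"dy":26.5,"dz":-1,"twist":0},
    {"dx":0,"dy":26.5,"dz":-1,"twist":0},
    {"dx":0,"dy":26.5,"dz":-1,"twist":0}
  ]
}}

```text
clock: 9.4
position: [0.457, 0.2958, 0.3959]
tool_rot: [-2.608, 1.563, -2.905]
force: [-0.9, -0.8, -0.1]
grip_width: 0.0003
```

```bash
python3 - <<'E'
from h import *
s=sensors.observe(); print(s['position'],s['tool_rot'],s['qpos'],s['force'],s['clock'])
i=imaging.camera_info("wrist"); print(i['origin'],i['attitude'])
cv2.imwrite("pics/w8.png",imaging.grab_frame("wrist")[:,:,::-1])
M=R.from_euler('xyz',s['tool_rot']).as_matrix()
for p in [(.52,.286,.146)]: print(M.T@(np.array(p)-s['position'])*100)
print(proj(i,[(.52,.286,.146)]))
E
```

```text
[0.45696779 0.2958372  0.39593962] [-2.60816846  1.56257029 -2.9048451 ] [-0.92895489  0.27317933  0.32277421  1.59593694 -0.09223869  1.29472866
  0.6826187 ] [-0.87062936 -0.81063251 -0.07760508] 9.4
[0.38224855 0.31892788 0.53024528] [2.83517481 0.00509245 1.27341404]
[24.94461076  1.00640441  6.49230189]
[[328.75030589 251.74023278]]
```

View pics/w8.png

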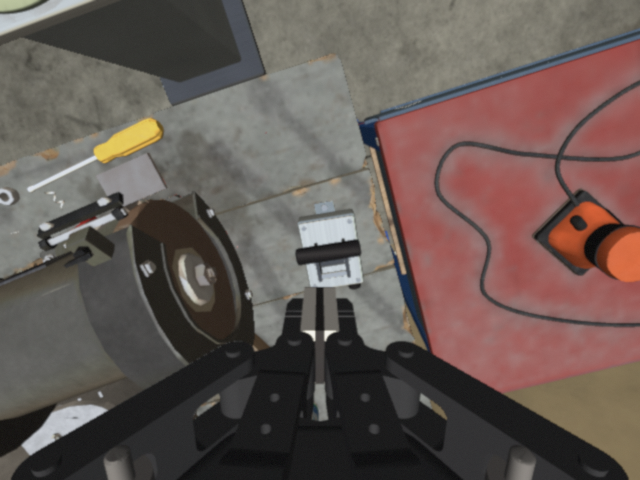

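Bar centre at about (328,251), agreeing with the projected estimate (329,252). The grinder wheel guard's nearest edge is at about (253,300). I check its clearance from the gripper's linkage.

```bash
python3 - <<'E'
from h import *
i=imaging.camera_info("wrist"); s=sensors.observe();M=R.from_euler('xyz',s['tool_rot']).as_matrix()
for uv in [(205,275),(235,235),(253,300),(250,335)]:
  for z in (.12,.18,.25): p=plane(i,*uv,z); print(uv,z,p.round(3), "tool yz rel", (M.T@(p-s['position'])*100).round(1))
print((M.T@np.array([1,0,0])).round(3),(M.T@np.array([0,0,1])).round(3))
E
```

```text
(205, 275) 0.12 [0.514 0.125 0.12 ] tool yz rel [ 27.6 -14.5  10.6]
(205, 275) 0.18 [0.495 0.153 0.18 ] tool yz rel [ 21.7 -12.4   7.9]
(205, 275) 0.25 [0.472 0.186 0.25 ] tool yz rel [14.7 -9.9  4.8]
(235, 235) 0.12 [0.476 0.181 0.12 ] tool yz rel [ 27.7 -10.3   5.3]
(235, 235) 0.18 [0.462 0.201 0.18 ] tool yz rel [21.7 -8.8  3.4]
(235, 235) 0.25 [0.446 0.224 0.25 ] tool yz rel [14.7 -7.1  1.1]
(253, 300) 0.12 [0.564 0.171 0.12 ] tool yz rel [27.6 -8.6 14.1]
(253, 300) 0.18 [0.538 0.192 0.18 ] tool yz rel [21.6 -7.4 10.9]
(253, 300) 0.25 [0.507 0.217 0.25 ] tool yz rel [14.6 -5.9  7.1]
(250, 335) 0.12 [0.612 0.149 0.12 ] tool yz rel [27.6 -9.3 19.3]
(250, 335) 0.18 [0.578 0.174 0.18 ] tool yz rel [21.6 -8.  15.3]
(250, 335) 0.25 [0.539 0.203 0.25 ] tool yz rel [14.6 -6.4 10.7]
[-0.007  0.293  0.956] [-1.    -0.003 -0.007]
```

>>> {"op": "arm_command", "data": {
  "commands": [
    {"dx":2,"dy":0.9,"dz":0,"twist":0},
    {"dx":5,"dy":1.8,"dz":0,"twist":0},
    {"dx":8,"dy":1.8,"dz":0,"twist":0},
    {"dx":11,"dy":1.8,"dz":0,"twist":0},
    {"dx":14,"dy":1.8,"dz":0,"twist":0},
    {"dx":17,"dy":1.8,"dz":0,"twist":0},
    {"dx":19.5,"dy":1.8,"dz":0,"twist":0},
    {"dx":22,"dy":1.8,"dz":0,"twist":0},
    {"dx":24,"dy":1.8,"dz":0,"twist":0},
    {"dx":25.8,"dy":1.8,"dz":0,"twist":0},
    {"dx":25.8,"dy":1.8,"dz":0,"twist":0},
    {"dx":25.8,"dy":1.8,"dz":0,"twist":0}
  ]
}}

```text
clock: 10.45
position: [0.4596, 0.3111, 0.1386]
tool_rot: [-2.596, 1.562, -2.894]
force: [0.0, -0.7, -0.1]
grip_width: -0.0001
```

```bash
python3 - <<'E'
from h import *
s=sensors.observe(); print(s['position'],s['tool_rot'],s['qpos'],s['force'],s['clock'])
i=imaging.camera_info("wrist")
c=imaging.grab_frame("wrist")[:,:,::-1];b=imaging.grab_frame("side")[:,:,::-1]
cv2.imwrite("pics/c9.png",np.hstack([cv2.resize(c,(480,360)),cv2.resize(b[150:300,110:240],(312,360))]))
M=R.from_euler('xyz',s['tool_rot']).as_matrix()
for p in [(.52,.286,.146)]: print(M.T@(np.array(p)-s['position'])*100)
E
```

```text
[0.45957676 0.31105381 0.13861876] [-2.59621688  1.56203036 -2.89423609] [-0.87426248  0.56129343  0.24331826  1.87878885 -0.19828799  0.73279899
  0.75495452] [ 0.01899795 -0.66324808 -0.07913544] 10.45
[-0.78407239 -0.62421324  6.50592213]
```

View pics/c9.png

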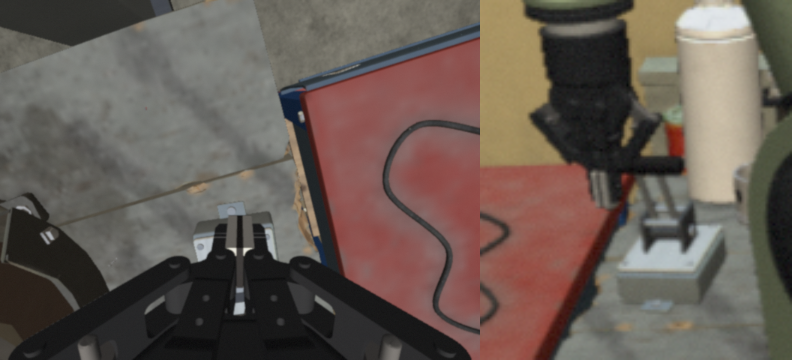

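The fingers hang behind the left half of the crossbar, with free space towards the wheel. Now I push.

>>> {"op": "arm_command", "data": {
  "commands": [
    {"dx":0,"dy":0,"dz":1.2,"twist":0},
    {"dx":0,"dy":0,"dz":2.4,"twist":0},
    {"dx":0,"dy":0,"dz":3.4,"twist":0},
    {"dx":0,"dy":0,"dz":4.2,"twist":0},
    {"dx":0,"dy":0.1,"dz":4.9,"twist":0},
    {"dx":0,"dy":0.2,"dz":5.6,"twist":0},
    {"dx":0,"dy":0.2,"dz":6.2,"twist":0},
    {"dx":0,"dy":0.2,"dz":6.2,"twist":0}
  ]
}}

```text
clock: 11.22
position: [0.5214, 0.295, 0.1394]
tool_rot: [-2.749, 1.565, -3.047]
force: [0.4, 0.7, -0.1]
grip_width: -0.0005
```

```bash
python3 - <<'E'
from h import *
s=sensors.observe(); print(s['position'],s['tool_rot'],s['qpos'],s['force'],s['clock'])
c=imaging.grab_frame("wrist")[:,:,::-1];b=imaging.grab_frame("side")[:,:,::-1]
cv2.imwrite("pics/c10.png",np.hstack([cv2.resize(c,(480,360)),cv2.resize(b[150:300,110:240],(312,360))]))
E
```

```text
[0.52137922 0.29500299 0.13936234] [-2.74876982  1.5647681  -3.0474748 ] [-0.77833276  0.61868606  0.24250819  1.76254438 -0.20135141  0.78991492
  0.83607887] [ 0.39946508  0.73824766 -0.10530971] 11.2167
```

View pics/c10.png

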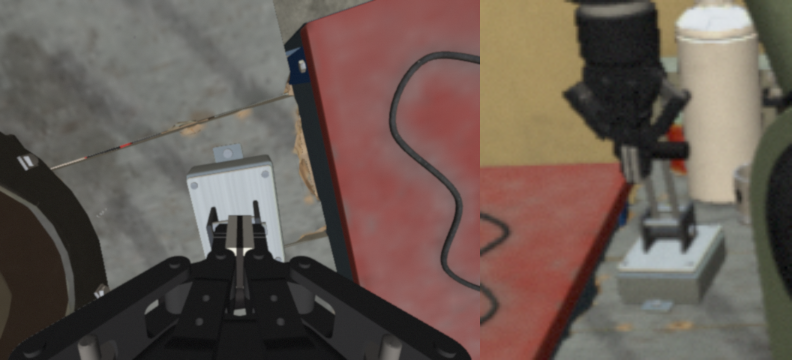

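>>> {"op": "arm_command", "data": {
  "commands": [
    {"dx":0,"dy":0.2,"dz":0.7,"twist":0},
    {"dx":0,"dy":0.3,"dz":1.4,"twist":0},
    {"dx":0,"dy":0.4,"dz":2.1,"twist":0},
    {"dx":0,"dy":0.5,"dz":2.8,"twist":0},
    {"dx":0,"dy":0.7,"dz":3.5,"twist":0},
    {"dx":0,"dy":0.8,"dz":4.2,"twist":0},
    {"dx":0,"dy":0.8,"dz":4.6,"twist":0},
    {"dx":0,"dy":0.8,"dz":4.6,"twist":0}
  ]
}}

```text
clock: 11.98
position: [0.5674, 0.289, 0.1389]
tool_rot: [-2.722, 1.564, -3.021]
force: [0.2, 0.2, 1.0]
grip_width: -0.0
```

```bash
python3 - <<'E'
from h import *
s=sensors.observe(); print(s['position'],s['tool_rot'],s['qpos'],s['force'],s['clock'])
c=imaging.grab_frame("wrist")[:,:,::-1];b=imaging.grab_frame("side")[:,:,::-1]
cv2.imwrite("pics/c11.png",np.hstack([cv2.resize(c,(480,360)),cv2.resize(b[150:300,110:240],(312,360))]))
E
```

```text
[0.56742989 0.28900187 0.13885489] [-2.72195464  1.56437215 -3.02086206] [-0.72050892  0.67227702  0.24166494  1.65648588 -0.20431319  0.84356231
  0.8796756 ] [0.24093708 0.20604069 0.98636281] 11.9833
```

View pics/c11.png

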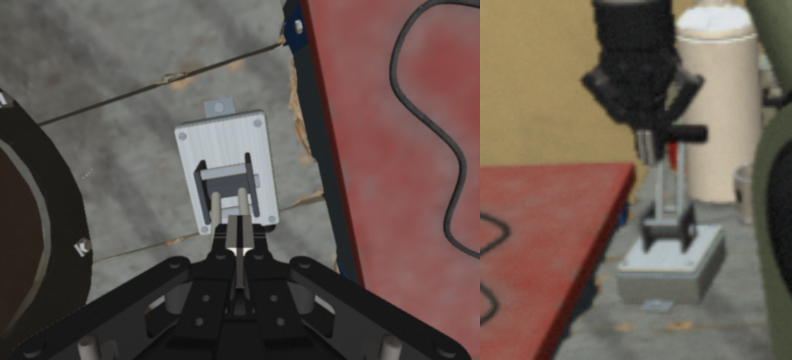

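The lever is past upright. I back off, raise the arm and check from the side and wrist cameras.

>>> {"op": "arm_command", "data": {
  "commands": [
    {"dx":0,"dy":-0.1,"dz":-2,"twist":0},
    {"dx":0,"dy":-0.3,"dz":-4,"twist":0},
    {"dx":-1,"dy":-0.6,"dz":-7,"twist":0},
    {"dx":-3,"dy":-0.7,"dz":-9,"twist":0},
    {"dx":-6,"dy":-0.7,"dz":-10,"twist":0},
    {"dx":-9,"dy":-0.7,"dz":-11,"twist":0},
    {"dx":-12,"dy":-0.7,"dz":-12,"twist":0},
    {"dx":-15,"dy":-0.7,"dz":-12,"twist":0},
    {"dx":-18,"dy":-0.7,"dz":-12,"twist":0},
    {"dx":-21,"dy":-0.7,"dz":-12,"twist":0},
    {"dx":-21,"dy":-0.7,"dz":-12,"twist":0},
    {"dx":-21,"dy":-0.7,"dz":-12,"twist":0}
  ]
}}

```text
clock: 13.08
position: [0.4511, 0.3185, 0.3511]
tool_rot: [-3.133, 1.565, 2.852]
force: [-0.3, -0.3, 0.0]
grip_width: -0.0001
```

```bash
python3 - <<'E'
from h import *
s=sensors.observe(); print(s['position'],s['qpos'],s['force'],s['clock'])
i=imaging.camera_info("wrist");print(i['origin'],i['attitude'])
c=imaging.grab_frame("wrist")[:,:,::-1];b=imaging.grab_frame("side")[:,:,::-1];a=imaging.grab_frame("scene")[:,:,::-1]
cv2.imwrite("pics/w12.png",c);cv2.imwrite("pics/side12.png",b)
f=lambda im,x,y,w=100:cv2.resize(im[y:y+w,x:x+w],(380,380),interpolation=cv2.INTER_CUBIC)
cv2.imwrite("pics/c12.png",np.hstack([f(b,140,180),f(a,385,260)]))
E
```

```text
[0.45112329 0.31853872 0.35106553] [-0.95613981  0.31407916  0.31336432  1.65472554 -0.10749025  1.19239664
  0.65603547] [-0.31963016 -0.28793417  0.02748581] 13.0833
[0.37608943 0.34124474 0.48522593] [2.83358474e+00 1.02010839e-03 1.27233152e+00]
```

View pics/c12.png

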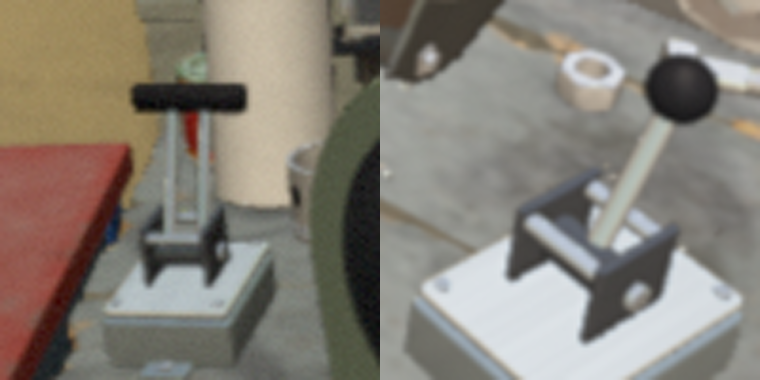

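View pics/w12.png

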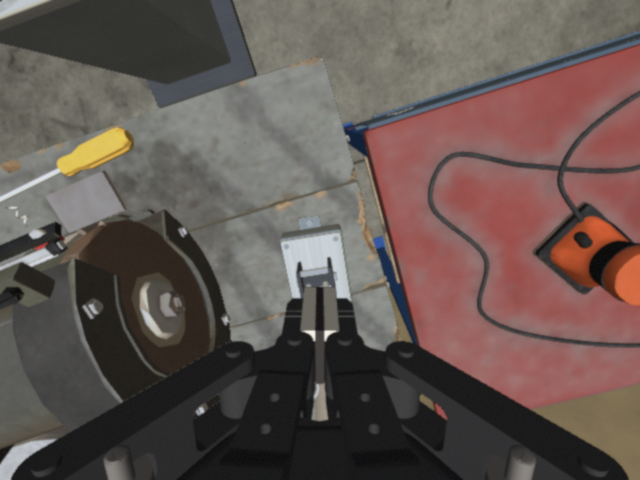

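```bash
python3 - <<'E'
from h import *
sd=imaging.camera_info("side")
c=np.array([.520+.043,.286-.006,.058]); d=np.array([.99,-.14,0])
for q in (0,.45,.6,.75,.9):
    t=q-.4538; P=c+.1*(np.sin(t)*d+np.cos(t)*np.array([0,0,1])); print(q,P.round(3),proj(sd,P).round(1))
print("observed 189.7 205.5; at z .148:",plane(sd,189.7,205.5,.148))
E
```

```text
0 [0.52  0.286 0.148] [[178.5 217.7]]
0.45 [0.563 0.28  0.158] [[183.8 207. ]]
0.6 [0.577 0.278 0.157] [[185.8 205.2]]
0.75 [0.592 0.276 0.154] [[187.8 204.4]]
0.9 [0.606 0.274 0.148] [[189.8 204.4]]
observed 189.7 205.5; at z .148: [0.59869263 0.27296706 0.148     ]
```

The crossbar centre at side (189.7,205.5) fits q≈0.9, with the same 1 px row bias as was seen at 0. The ball is still at scene (464.5,283.7), unchanged. The arm is clear, so I hand the job in.

```bash
python3 - <<'E'
from h import *
print(order.job_done(), sensors.observe()['clock'])
E
```

```text
the job is handed in; nothing more can be done
the job is handed in; nothing more can be done
```

I threw the short ball-ended switch lever first, then the T-handled isolator, each with the closed fingers from the robot side. I backed the arm clear, with the tool at z = 0.35 m, before handing in at about 13.2 s on the robot's clock.

- **Switch:** After the push, two camera views put the ball at (0.467, -0.333, 0.127) m, which fits OFF. It was unchanged in the last picture, taken after the isolator was thrown.
- **Isolator:** In the last side view the crossbar centre was at pixel (189.7, 205.5), against (189.8, 204.4) predicted for OFF. The 1-pixel row difference also appeared before I moved it, so I put it down to calibration. In the last wrist view the gripper hid the bar, so this check rests on the side camera alone.
- **Forces and limits:** The force readings I took stayed at about 1.5 N or less. The last joint came within 0.12 rad of its range limit while low at the switch, but did not reach it in any reading.
- **Failed steps:** The first move call was refused for leaving out row fields, and nothing moved. One attempt to measure the grinder's tool rest from two views disagreed by 30 mm, so I did not use it.

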